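# Screw the lid of the bench pot down snug

### The arm

A 7-joint arm with a two-finger parallel gripper is mounted at the origin on the work surface; the furniture and walls round the work are solid. World frame = base frame: x ahead of the robot, y to its left, z up, the work surface at z = 0. Lengths are in m, angles in rad, forces in N, time in s.
With the tool pointing down it reaches from about 0.425 to 0.875 m from the base axis. Payload 4.7 kg.
Tool frame: the origin (TCP) lies midway between the tips of the shut fingers; the grasp point (between the pads) lies 19 mm behind it; z points along the fingers, x is the direction in which the jaws open and shut, and the axes are right-handed (so a half turn about z gives the same grasp; the last joint's range is limited). The gripper opens to 85 mm and grips with 20 to 120 N. Pads are 22 mm wide; open, the fingers measure 114 mm over their backs; the gripper's body (76 mm by 85 mm) begins 54 mm behind the grasp point. The pads swing forward as they close: fully open they stand 13 mm farther back than shut.
Start: joints at [1.351, 0.321, -0.07, 1.45, 0.023, 1.371, -0.057], TCP at [0.151, -0.632, 0.231] pointing down, gripper open.
Joint ranges: [-2.86, 2.86], [-0.3, 2.09], [-1.38, 1.24], [0.06, 2.45], [-1.56, 4.7], [0.09, 2.05], [-2.69, 2.69]. Speed limits (rad/s): [2.57, 2.57, 3.14, 3.14, 3.14, 3.14, 3.14].

### API

Orientations are given as a unit quaternion [w, x, y, z].
In Python, from plant import sensors, read_camera, camera_model, workorder gives the robot as it stands.
- The arm moves only by the tool carry_out, never from a script. Its argument "deltas" is a list that holds one entry, the list of rows, each a list of 7 numbers: the finger opening in mm, from 0 to 85.4, then the shift along the tool's x, y, z in mm, then the turn, a rotation vector about the tool's x, y, z in rad. A call has 1 to 10 rows; each row shifts and turns the commanded pose from where the row before left it, along the tool's axes as they then stand; what a row does not reach is not made up. A row lasts 1/10 s, in which the tool goes at most 50 mm and 8.59 degrees, less where a joint would pass 70% of its speed; a pose out of reach is approached as far as the arm can. A call with a gripper value outside its range is refused whole. The fingers move at their own pace and stop on an object; the grip force is fixed at half the most. Time passes only in rows, so rows that do not move let the fingers close. It gives the time, the measured TCP pose, the force and the opening at its end, in the units of the state.
- sensors.observe(): the state, without advancing time (a new reading comes with each control period).
- read_camera(name): name is "side" or "top"; returns (picture, depth): 480x640x3 uint8, red, green, blue; 480x640 float32, m along the optical axis (not along the pixel's ray), 0 where there is no reading.
- camera_model(name): a dict with "camera_matrix" (3x3 intrinsics, pixels), "rvec" (rotation vector, rad) and "tvec" (3), from world to camera coordinates, as OpenCV has them. Camera axes: x right, y down, z forward; pixel columns grow to the right and rows downward; lengths in m; the calibration is good to about 2 mm. A picture is of the moment at which its call begins. camera_model takes no time and is no camera call.
- workorder.sign_off(): hands the job in, once; it reports no verdict.
The state is a dict: "time_s": time; "joints": joint angles; "qd": joint speeds; "tau": joint torques, N m; "ee_pos": TCP position; "ee_rot": TCP orientation; "ft_force": force on the tool from outside, world axes, zero at the start; "torque": the same for the moment, N m; "gripper_width": opening from 0.0 (shut) to 1.0 (fully open).
Only numpy, scipy, OpenCV 4.12 (cv2) and the standard library are available. Lean on these libraries where they do the work, as an engineer would, in place of code of your own. Each camera call takes 0.05 s, during which the arm holds its last target. There are 200 camera calls.

### The job

Pick up the loose orange lid, set it squarely on the neck of the blue pot so that its lugs drop between the thread ramps, and screw it on clockwise until you feel it turn snug on the red seal. Stop there: do not overtighten it, let go of it, and leave the sanding block, the wing bolt and the sand core where they are.

Things in the scene. Friction and masses are not known exactly. Their poses are not given: they have to be found in the camera images.
- lid: Loose round orange screw lid with a ribbed side, 64 mm diameter, 30 mm tall, about 0.12 kg, lying open side down. Origin at the centre of its open rim (its underside), z up. The top 14 mm are solid: grip the round side there, about 23 mm above the rim. The skirt below is hollow, 57 mm inner diameter, 16 mm deep.
- lid_top (a point): centre of the lid's flat top, 30 mm above its rim
- lid_lug (a point): one of the lid's three steel lugs: 5 mm thick, reaching from the skirt in to 22 mm from the axis, 1 to 6 mm above the rim. They lie at 0, +120 and -120 degrees about the lid's z axis from its x axis; this one is on its x axis. A white dot on the top marks each.
- pot: Blue steel pot, its round foot flange (104 mm diameter) screwed to the bench so that it cannot move. Origin at the centre of its underside, z up. Body 80 mm diameter; the shoulder ends 74 mm up; above it a steel neck of 39 mm diameter with three thread ramps round it (53 mm diameter over the ramps). The lid fits over them with about 2 mm of play all round.
- pot_gap (a point): One of three 45 degree gaps between the ramps, centred at 0, +120 and -120 degrees about the pot's z axis from its x axis (this one on x); a white dash on the shoulder marks each. With lugs over gaps (any lug, any gap; dots over dashes) the lid drops until it rests on the seal, its rim then 78 to 81 mm above the bench. With a lug on a ramp the rim stays 84 to 90 mm up.
- pot_mouth (a point): Centre of the mouth, 94 mm up. Turned clockwise from above (negative about z), lugs go under ramps that fall 3.6 mm per rad. The lid turns easily (under 0.1 N m) until, 0.5 to 1.2 rad from the gap's middle (differs each time), the torque felt while turning starts to climb, 0.1 to 0.2 N m per 0.1 rad. Snug is 0.2 to 0.35 N m; 0.5 N m or more is overtight. A snug lid stays so when let go.
- seal: Red rubber sealing ring in the pot's mouth, 37 mm outer diameter; the lid presses on it. Origin on the pot's axis at the ring's upper face, z up, 94 to 97 mm above the bench: it stands proud by a different, small amount each time.
- sanding_block: loose sanding block, brown and black, 66x112x32 mm; origin at the centre of its underside; leave it alone
- wing_bolt: loose steel wing bolt lying on the bench, 47x69x18 mm; origin at the centre of its underside; leave it alone
- sand_core: loose tan sand core (a stepped round plug), standing, 38x38x62 mm; origin at the centre of its underside; leave it alone
Things that resemble listed ones, but are neither listed nor needed, are in the scene too. Leave any yellow look-alike of the pot alone. Of the things shaped like the lid, the orange one is meant.

How it is judged:
On the way:
1. the lid is set square on the neck with its lugs down between the ramps (horizontal distance between lid and pot below 0.004 m and z of lid in the frame of pot below 0.0825 m and angle between lid's own z axis and vertical below 0.08 rad), for 0.2 s.
At the end, for the whole second after the job is handed in: the lid sits level on the pot's neck (within 4 mm of its axis, rim under 82.5 mm up, tilt under 0.05 rad), at rest, and stays drawn down on the seal with 10 to 50 N (contact force between lid and seal between 10 and 50 N and horizontal distance between lid and pot below 0.004 m and z of lid in the frame of pot below 0.0825 m and angle between lid's own z axis and vertical below 0.05 rad and linear speed of lid below 0.01 m/s); the robot touches nothing.
It fails at once if the lid was overtightened: it pressed on the seal with over 70 N (contact force between lid and seal above 70 N).
It fails at once if the sanding block was moved over 2 cm (distance of sanding_block from where it was at the start of the episode above 0.02 m).
It fails at once if the wing bolt was moved over 2 cm (distance of wing_bolt from where it was at the start of the episode above 0.02 m).
It fails at once if the sand core was moved over 2 cm (distance of sand_core from where it was at the start of the episode above 0.02 m).
It also fails if it takes over 50 s, if anything falls off the work surface, if the arm or the gripper's body presses on something with over 40 N, if the wrist force passes 120 N, or if a joint passes its speed limit or range.

## Working session

There is one attempt and no reset: what is moved stays moved. The work goes in short steps, Python scripts to look and compute and a tool call to move; the robot and the scene stay as the last step left them, time stands still between calls to the robot, and variables do not carry over. Pictures are saved under pics/ and viewed, about 8 in all and at most 12, crops included, and the job is handed in when it is done.

Besides the shell and the picture viewer there is one more tool, called after "Request:" as name(argument=value, ...), one argument or row to a line, values as JSON. carry_out: Moves the arm, as the interface text tells. Its arguments: {"type":"object","properties":{"deltas":{"type":"array","items":{"type":"array","items":{"type":"array","items":{"type":"number"}}}}},"required":["deltas"]}

```bash
mkdir -p pics; python3 - <<'E'
from plant import sensors, read_camera, camera_model, workorder
import cv2,numpy as np
print(sensors.observe())
for n in("top","side"):
    p,d=read_camera(n); cv2.imwrite(f"pics/{n}0.png",p[:,:,::-1]); np.save(f"{n}0.npy",d)
    m=camera_model(n); R=cv2.Rodrigues(np.array(m["rvec"],float))[0]
    print(n,m["camera_matrix"],-R.T@np.array(m["tvec"]).ravel(),R)
E
```

```text
{'time_s': 0.0, 'joints': array([ 1.35110116,  0.32184777, -0.0700683 ,  1.45170708,  0.02258907,
        1.37074365, -0.05690281]), 'qd': array([-1.86182661e-03, -1.53852940e-04,  2.40817590e-04,  9.96533696e-04,
        1.04921086e-03,  6.49995560e-05, -2.91468919e-05]), 'tau': array([-1.24254020e-03, -4.93584681e+01, -3.82586047e-01, -3.14335835e+01,
        1.30735076e-02,  1.13806129e-02, -4.07386423e-06]), 'ee_pos': array([ 0.15040896, -0.63180925,  0.23019114]), 'ee_rot': array([-5.58264377e-04,  7.84754858e-01, -6.19805528e-01, -7.80495158e-04]), 'ft_force': array([-0.69687342, -0.11472932, -1.1427652 ]), 'torque': array([-0.00165002, -0.01409078,  0.03159524]), 'gripper_width': 0.9983636453037784}
top [[597.30975822   0.         327.83443385]
 [  0.         597.30975822 246.48889219]
 [  0.           0.           1.        ]] [ 0.22783436 -0.10830212  1.33613427] [[-0.0249525  -0.9994489   0.02189233]
 [-0.9815085   0.02033541 -0.19033535]
 [ 0.18978526 -0.02623685 -0.981475  ]]
side [[463.92190329   0.         319.45294913]
 [  0.         463.92190329 234.41961953]
 [  0.           0.           1.        ]] [0.31459702 0.58702935 0.56451979] [[-0.96552171 -0.25952928  0.02030723]
 [-0.16366551  0.54451389 -0.82262885]
 [ 0.2024387  -0.79758961 -0.56821597]]
```

View pics/top0.png

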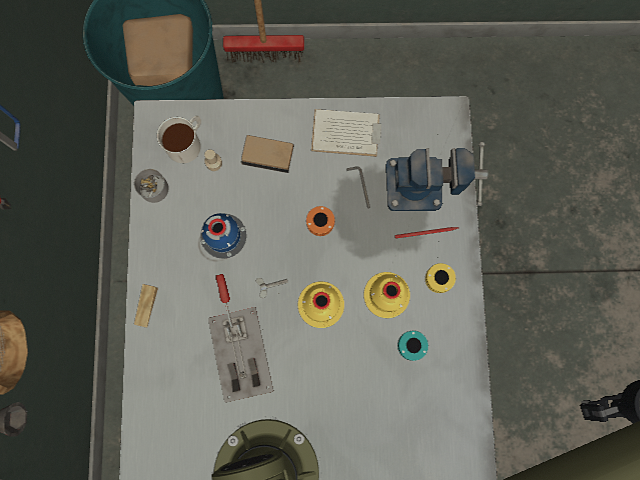

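View pics/side0.png

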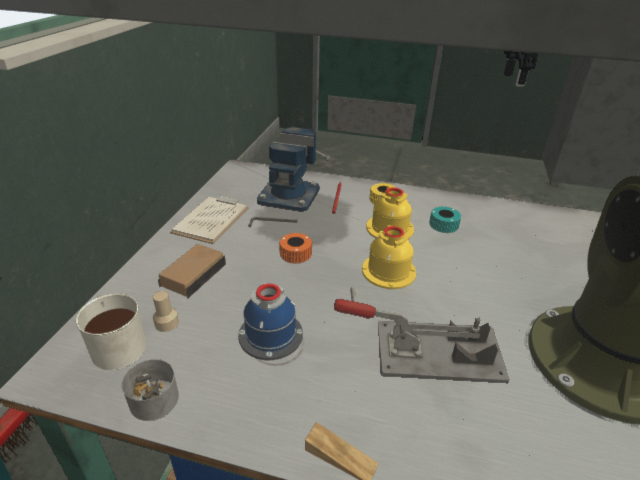

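Candidates: the lid is orange at top (320,221), with look-alikes in yellow at (441,278) and teal at (413,345). The pot is blue at (221,232), with yellow ones at (321,303) and (387,294). I choose the orange lid and the blue pot. Next is a close crop to check.

```bash
cat > h.py <<'E'
import cv2,numpy as np
from plant import camera_model
def cam(n):
    m=camera_model(n); R=cv2.Rodrigues(np.array(m["rvec"],float))[0]
    return np.array(m["camera_matrix"]),R,np.array(m["tvec"],float).ravel()
def onz(n,u,v,z):
    K,R,t=cam(n); c=-R.T@t; r=R.T@np.linalg.inv(K)@np.array([u,v,1.]); return c+r*(z-c[2])/r[2]
def pix(n,p):
    K,R,t=cam(n); q=K@(R@np.array(p,float)+t); return q[:2]/q[2]
def crop(img,u,v,w,h,s):
    M=np.float64([[s,0,-s*(u-w/2)+s/2-.5],[0,s,-s*(v-h/2)+s/2-.5]])
    return cv2.warpAffine(img,M,(int(w*s),int(h*s)),flags=cv2.INTER_CUBIC)
E
python3 - <<'E'
from h import *
t=cv2.imread("pics/top0.png");s=cv2.imread("pics/side0.png")
a=np.hstack([crop(t,320,220,50,37.5,8),crop(t,221,233,50,37.5,8)])
b=np.hstack([crop(s,296,247,50,37.5,8),crop(s,270,307,50,37.5,8)])
cv2.imwrite("pics/c1.png",np.vstack([a,b]))
print(onz("top",320.5,220.5,.03),onz("side",296,242,.03),onz("top",218,227,.095),onz("side",269,292,.095))
d=np.load("top0.npy");print(d[215:228,320],d[222:245:3,221])
E
```

```text
[ 0.54018762 -0.12822602  0.03      ] [ 0.54262504 -0.12443449  0.03      ] [0.51476696 0.09052488 0.095     ] [0.51505396 0.09708501 0.095     ]
[1.3453265 1.3444169 1.3421581 1.3402644 1.344639  1.3439255 1.3342074
 1.3398006 1.3439457 1.3406705 1.3345857 1.3368738 1.3441879] [1.2635635 1.2849725 1.2777568 1.2655997 1.2670326 1.2846712 1.2817621
 1.2901522]
```

View pics/c1.png

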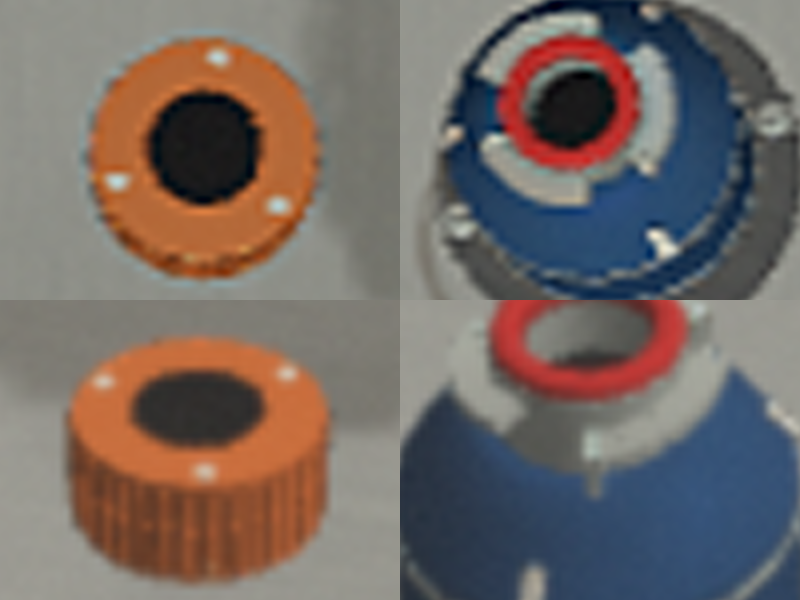

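```bash
python3 - <<'E'
from h import *
f=lambda x,y,u,v:((x-3.5)/8+u-25,(y-3.5)/8+v-18.75)
T=lambda x,y:f(x,y,320,220); P=lambda x,y:f(x-400,y,221,233); S=lambda x,y:f(x,y-300,296,247); Q=lambda x,y:f(x-400,y-300,270,307)
def tri(a,b):
    Ps=[K@np.c_[R,t] for K,R,t in(cam("top"),cam("side"))]
    X=cv2.triangulatePoints(*Ps,np.float64(a).reshape(2,1),np.float64(b).reshape(2,1)).ravel(); return X[:3]/X[3]
print("lid", onz("top",*T(204,147),.03),onz("side",*S(198,408),.03),tri(T(204,147),S(198,408)))
print("pot", onz("top",*P(569,103),.096),onz("side",*Q(589,346),.096),tri(P(569,103),Q(589,346)))
for nm,n,g,L in(("dots","top",T,[(217,57),(116,181),(278,204)]),("dots","side",S,[(103,381),(287,373),(204,472)])):
    X=np.array([onz(n,*g(*p),.03) for p in L]); c=X.mean(0); D=X-c
    print(nm,n,c,np.linalg.norm(D[:,:2],axis=1),np.degrees(np.arctan2(D[:,1],D[:,0])))
X0=np.array([.5147,.0925])
for n,g,L in(("top",P,[(650,10),(662,243),(452,135),(648,162)]),("side",Q,[(597,478),(533,580),(785,410)])):
  for p in L:
    for z in(.06,.068,.074,.09):
      d=onz(n,*g(*p),z)[:2]-X0; print(n,p,z,np.linalg.norm(d).round(4),np.degrees(np.arctan2(d[1],d[0])).round(0))
E
```

```text
lid [ 0.54323621 -0.12731161  0.03      ] [ 0.54462948 -0.12627743  0.03      ] [ 0.5440103  -0.12724913  0.02915231]
pot [0.5152706  0.09314291 0.096     ] [0.51458655 0.10174768 0.096     ] [0.51719757 0.0943573  0.0888172 ]
dots top [ 0.54319105 -0.12722265  0.03      ] [0.0264057  0.0264747  0.02646246] [  -9.45982014  110.48465375 -129.35824107]
dots side [ 0.5446228  -0.12632101  0.03      ] [0.02656698 0.02676442 0.02674508] [  -9.17237489 -128.97667507  110.55953856]
top (650, 10) 0.06 0.0378 -24.0
top (650, 10) 0.068 0.0365 -27.0
top (650, 10) 0.074 0.0356 -29.0
top (650, 10) 0.09 0.0334 -36.0
top (662, 243) 0.06 0.036 -148.0
top (662, 243) 0.068 0.038 -148.0
top (662, 243) 0.074 0.0394 -148.0
top (662, 243) 0.09 0.0434 -147.0
top (452, 135) 0.06 0.0381 89.0
top (452, 135) 0.068 0.0366 92.0
top (452, 135) 0.074 0.0356 94.0
top (452, 135) 0.09 0.0331 101.0
top (648, 162) 0.06 0.0171 -118.0
top (648, 162) 0.068 0.0189 -121.0
top (648, 162) 0.074 0.0204 -123.0
top (648, 162) 0.09 0.0243 -127.0
side (597, 478) 0.06 0.0071 85.0
side (597, 478) 0.068 0.015 100.0
side (597, 478) 0.074 0.0212 103.0
side (597, 478) 0.09 0.0378 107.0
side (533, 580) 0.06 0.0361 86.0
side (533, 580) 0.068 0.0432 91.0
side (533, 580) 0.074 0.0488 93.0
side (533, 580) 0.09 0.0639 98.0
side (785, 410) 0.06 0.0354 -143.0
side (785, 410) 0.068 0.0337 -157.0
side (785, 410) 0.074 0.0338 -168.0
side (785, 410) 0.09 0.0396 166.0
```

The orange lid is at about (0.5436, -0.127), with dots at -9.4° mod 120. The pot is at about (0.515, 0.093), with gaps at about -28°. Moving over the lid.

Request:
carry_out(
  deltas=[
    [[85, -30, -37, 0, 0, 0, 0], [85, -30, -37, 0, 0, 0, 0], [85, -30, -37, 0, 0, 0, 0], [85, -30, -37, 0, 0, 0, 0], [85, -30, -37, 0, 0, 0, 0], [85, -30, -37, 0, 0, 0, 0], [85, -30, -37, 0, 0, 0, 0], [85, -30, -37, 0, 0, 0, 0], [85, -30, -37, 0, 0, 0, 0], [85, -30, -37, 0, 0, 0, 0]],
  ],
)

```text
time_s: 1.1
ee_pos: [0.4416, -0.253, 0.2311]
ee_rot: [0.0, 0.785, -0.62, -0.0]
ft_force: [-0.3, -0.6, 0.0]
gripper_width: 0.993
```

Request:
carry_out(
  deltas=[
    [[85, -30, -37, 0, 0, 0, 0], [85, -30, -37, 0, 0, 0, 0], [85, -30, -37, 0, 0, 0, 0], [85, 0, 0, 0, 0, 0, -0.14], [85, 0, 0, 0, 0, 0, -0.14], [85, 0, 0, 0, 0, 0, -0.14], [85, 0, 0, 0, 0, 0, -0.14], [85, 0, 0, 0, 0, 0, -0.14], [85, 0, 0, 0, 0, 0, -0.14], [85, 0, 0, 0, 0, 0, -0.14]],
  ],
)

```text
time_s: 2.1
ee_pos: [0.5278, -0.1414, 0.2308]
ee_rot: [-0.0, 0.985, -0.175, -0.0]
ft_force: [0.1, -0.4, -0.1]
gripper_width: 0.993
```

```bash
cat >> h.py <<'E'
from scipy.spatial.transform import Rotation as Ro
from plant import sensors
def st(target=None,o=None):
    o=o or sensors.observe(); q=o["ee_rot"]; r=Ro.from_quat(np.r_[q[1:],q[0]]); x=r.apply([1,0,0])
    print("t %.2f"%o["time_s"],"pos",o["ee_pos"].round(4),"az %.1f"%np.degrees(np.arctan2(x[1],x[0])),"zax",r.apply([0,0,1]).round(4),"F",o["ft_force"].round(2),"M",o["torque"].round(3),"w %.3f"%o["gripper_width"],"j7 %.2f"%o["joints"][6])
    if target is not None: print("tool shift mm",(1000*r.inv().apply(np.array(target)-o["ee_pos"])).round(1))
E
python3 - <<'E'
from h import *
st([.5436,-.127,0])
E
```

```text
t 2.10 pos [ 0.5278 -0.1414  0.2308] az -20.1 zax [-8.e-04  2.e-04 -1.e+00] F [ 0.06 -0.41 -0.09] M [0.017 0.025 0.007] w 0.993 j7 -0.21
tool shift mm [ 10.1 -19.  230.8]
```

Request:
carry_out(
  deltas=[
    [[85, 10, -19, 20, 0, 0, 0], [85, 0, 0, 45, 0, 0, 0], [85, 0, 0, 45, 0, 0, 0], [85, 0, 0, 45, 0, 0, 0], [85, 0, 0, 0, 0, 0, 0]],
  ],
)

```text
time_s: 2.6
ee_pos: [0.5386, -0.1262, 0.07]
ee_rot: [-0.001, 0.984, -0.177, -0.006]
ft_force: [-1.3, -0.2, 0.5]
gripper_width: 0.995
```

```bash
python3 - <<'E'
from h import *
from plant import read_camera
st([.5436,-.127,0])
p,d=read_camera("top"); q,d=read_camera("side")
cv2.imwrite("pics/c2.png",np.hstack([crop(p[:,:,::-1],320,215,80,80,5),crop(q[:,:,::-1],296,235,80,80,5)]))
E
```

```text
t 2.60 pos [ 0.5386 -0.1262  0.07  ] az -20.4 zax [-0.0124  0.004  -0.9999] F [-1.25 -0.17  0.46] M [ 0.011  0.074 -0.029] w 0.995 j7 -0.34
tool shift mm [ 5.9 -1.  69.9]
```

View pics/c2.png

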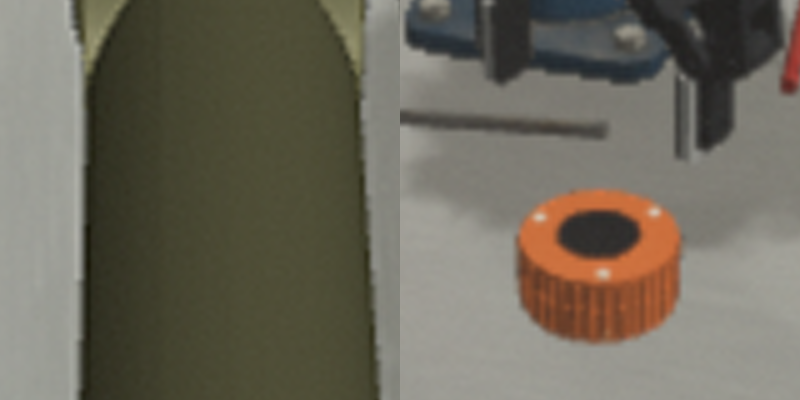

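The side view shows the open fingers (tips at about (490,80) and (710,150) in the crop) above the orange lid at (600,235) and straddling it. Descending.

Request:
carry_out(
  deltas=[
    [[85, 2, 0, 20, 0, 0, 0], [85, 0, 0, 20, 0, 0, 0], [85, 0, 0, 15, 0, 0, 0], [85, 0, 0, 10, 0, 0, 0], [85, 0, 0, 4, 0, 0, 0], [85, 0, 0, 0, 0, 0, 0]],
  ],
)

```text
time_s: 3.3
ee_pos: [0.5463, -0.128, 0.0076]
ee_rot: [0.0, 0.984, -0.178, 0.0]
ft_force: [0.3, 0.1, -0.5]
gripper_width: 0.997
```

```bash
python3 -c "
from h import *
st([.5436,-.127,0])"
```

```text
t 3.30 pos [ 0.5463 -0.128   0.0076] az -20.5 zax [ 3.e-04 -2.e-04 -1.e+00] F [ 0.26  0.12 -0.5 ] M [0.076 0.031 0.004] w 0.997 j7 -0.39
tool shift mm [-2.9  0.   7.6]
```

Request:
carry_out(
  deltas=[
    [[85, -3, 0, 4, 0, 0, 0], [85, 0, 0, 3, 0, 0, 0], [50, 0, 0, 0, 0, 0, 0], [50, 0, 0, 0, 0, 0, 0], [50, 0, 0, 0, 0, 0, 0], [50, 0, 0, 0, 0, 0, 0]],
  ],
)

```text
time_s: 3.9
ee_pos: [0.5437, -0.1269, 0.0009]
ee_rot: [0.0, 0.984, -0.178, 0.001]
ft_force: [-0.8, 0.6, 4.9]
gripper_width: 0.726
```

```bash
python3 -c "
from h import *
st([.5436,-.127,0])"
```

```text
t 3.90 pos [ 0.5437 -0.1269  0.0009] az -20.5 zax [ 1.e-03 -3.e-04 -1.e+00] F [-0.76  0.58  4.87] M [0.133 0.23  0.04 ] w 0.726 j7 -0.40
tool shift mm [-0.1  0.1  0.9]
```

Request:
carry_out(
  deltas=[
    [[85, 0, 0, 0, 0, 0, 0], [85, 0, 0, 0, 0, 0, 0], [85, 0, 0, 0, 0, 0, 0], [85, 0, 0, 0, 0, 0, -0.14], [85, 0, 0, 0, 0, 0, -0.14], [85, 0, 0, 0, 0, 0, -0.14], [85, 0, 0, 0, 0, 0, -0.14], [85, 0, 0, 0, 0, 0, -0.14], [85, 0, 0, 0, 0, 0, -0.14]],
  ],
)

```text
time_s: 4.8
ee_pos: [0.543, -0.1269, 0.0001]
ee_rot: [-0.0, 0.97, 0.242, -0.0]
ft_force: [0.6, 0.1, 0.7]
gripper_width: 0.995
```

Request:
carry_out(
  deltas=[
    [[85, 0, 0, 0, 0, 0, -0.14], [85, 0, 0, 0, 0, 0, -0.14], [85, 0, 0, 0, 0, 0, -0.14], [85, 0, 0, 0, 0, 0, -0.14], [85, 0, 0, 0, 0, 0, -0.14], [85, 0, 0, 0, 0, 0, 0], [50, 0, 0, 0, 0, 0, 0], [50, 0, 0, 0, 0, 0, 0], [50, 0, 0, 0, 0, 0, 0], [50, 0, 0, 0, 0, 0, 0]],
  ],
)

```text
time_s: 5.8
ee_pos: [0.5436, -0.1269, 0.0008]
ee_rot: [0.0, 0.83, 0.557, 0.0]
ft_force: [-1.0, 0.3, 4.4]
gripper_width: 0.731
```

```bash
python3 -c "
from h import *
st([.5436,-.127,0.15])"
```

```text
t 5.80 pos [ 0.5436 -0.1269  0.0008] az 67.7 zax [ 7.e-04 -5.e-04 -1.e+00] F [-0.96  0.27  4.44] M [ 0.142  0.113 -0.153] w 0.731 j7 1.00
tool shift mm [-1.000e-01  2.000e-01 -1.492e+02]
```

Request:
carry_out(
  deltas=[
    [[50, 0, 0, -15, 0, 0, 0], [50, 0, 0, -35, 0, 0, 0], [50, 0, 0, -45, 0, 0, 0], [50, 0, 0, -40, 0, 0, 0], [50, 0, 0, -15, 0, 0, 0], [50, 0, 0, 0, 0, 0, 0]],
  ],
)

```text
time_s: 6.4
ee_pos: [0.5446, -0.1271, 0.1528]
ee_rot: [0.002, 0.83, 0.557, 0.001]
ft_force: [-0.1, -0.6, -2.4]
gripper_width: 0.732
```

```bash
python3 - <<'E'
from h import *
from plant import read_camera
C={}
for n,b in(("top",(195,210,245,245)),("side",(245,275,300,315))):
    im=cv2.imread(f"pics/{n}0.png").astype(int); m=np.zeros(im.shape[:2],np.uint8)
    m[(im[...,2]>120)&(im[...,1]<80)&(im[...,0]<90)]=255
    k=np.zeros_like(m);k[b[1]:b[3],b[0]:b[2]]=m[b[1]:b[3],b[0]:b[2]]
    c=max(cv2.findContours(k,cv2.RETR_EXTERNAL,cv2.CHAIN_APPROX_NONE)[0],key=cv2.contourArea)
    e=cv2.fitEllipse(c);print(n,e); C[n]=e[0]
    for z in(.094,.097):print(z,onz(n,*e[0],z))
st([.5152,.0935,.15])
q,d=read_camera("side");cv2.imwrite("pics/s3.png",q[:,:,::-1])
u=pix("side",[.5436,-.127,.17]);print(u)
cv2.imwrite("pics/c3.png",np.hstack([crop(q[:,:,::-1],*u,80,80,5),crop(cv2.imread("pics/side0.png"),270,312,80,80,5)]))
E
```

```text
top ((216.81394958496094, 226.55833435058594), (15.340025901794434, 16.775650024414062), 70.00303649902344)
0.094 [0.51601016 0.09320324 0.094     ]
0.097 [0.51531416 0.09271657 0.097     ]
side ((268.0589599609375, 291.7349853515625), (15.72243595123291, 22.811750411987305), 87.58833312988281)
0.094 [0.5170456  0.09587909 0.094     ]
0.097 [0.5157548  0.09901063 0.097     ]
t 6.40 pos [ 0.5446 -0.1271  0.1528] az 67.8 zax [ 0.004  -0.0024 -1.    ] F [-0.11 -0.59 -2.4 ] M [-0.006 -0.049 -0.029] w 0.732 j7 1.13
tool shift mm [ 193.1 -110.7    2.1]
[295.25960909 178.2346347 ]
```

View pics/c3.png

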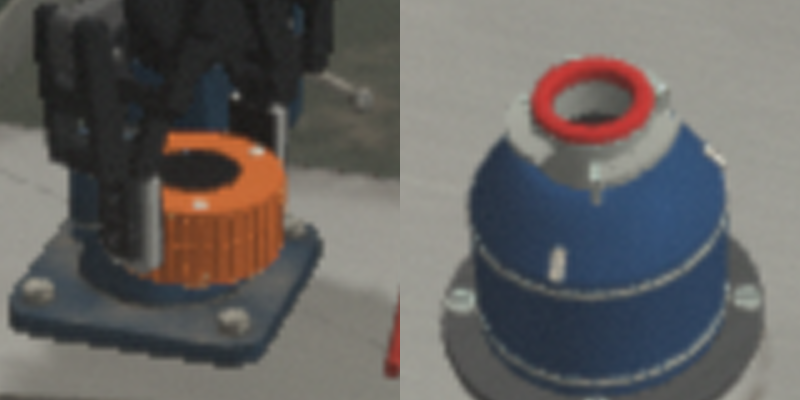

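```bash
python3 - <<'E'
from h import *
for x,y in((257,150),(200,205)):
    d=onz("side",295.26-40+(x-2)/5,178.23-40+(y-2)/5,.182)[:2]-[.5440,-.1267]; print(np.linalg.norm(d),np.degrees(np.arctan2(d[1],d[0])))
E
```

```text
0.02732182119718415 -121.69390783134938
0.024862742803295475 107.234919360721
```

Request:
carry_out(
  deltas=[
    [[50, 20, -11, 0, 0, 0, 0], [50, 38, -22, 0, 0, 0, 0], [50, 38, -22, 0, 0, 0, 0], [50, 38, -22, 0, 0, 0, 0], [50, 38, -22, 0, 0, 0, 0], [50, 20, -11, 0, 0, 0, 0], [50, 0, 0, 0, 0, 0, 0]],
  ],
)

```text
time_s: 7.15
ee_pos: [0.5112, 0.097, 0.1484]
ee_rot: [-0.002, 0.828, 0.561, -0.001]
ft_force: [-1.1, -0.1, -1.5]
gripper_width: 0.731
```

Request:
carry_out(
  deltas=[
    [[50, 0, 0, 0, 0, 0, 0.11], [50, 0, 0, 0, 0, 0, 0.11], [50, 0, 0, 0, 0, 0, 0.11], [50, 0, 0, 0, 0, 0, 0], [50, 0, 0, 0, 0, 0, 0]],
  ],
)

```text
time_s: 7.65
ee_pos: [0.5133, 0.0914, 0.149]
ee_rot: [-0.0, 0.91, 0.414, -0.001]
ft_force: [-0.0, -0.1, -1.0]
gripper_width: 0.73
```

```bash
python3 - <<'E'
from h import *
from plant import read_camera
st([.516,.0938,.12])
q,d=read_camera("side");st([.516,.0938,.12])
u=[270,285];print(u)
cv2.imwrite("pics/c4.png",crop(q[:,:,::-1],*u,100,100,6))
E
```

```text
t 7.65 pos [0.5133 0.0914 0.149 ] az 49.0 zax [-2.3e-03 -4.0e-04 -1.0e+00] F [-0.02 -0.1  -0.97] M [ 0.003  0.033 -0.032] w 0.730 j7 0.45
tool shift mm [ 3.7  0.5 29. ]
t 7.70 pos [0.5135 0.0916 0.1493] az 48.9 zax [-1.8e-03 -1.0e-04 -1.0e+00] F [ 0.37  0.4  -1.5 ] M [ 0.026  0.034 -0.011] w 0.728 j7 0.45
tool shift mm [ 3.3  0.5 29.3]
[270, 285]
```

View pics/c4.png

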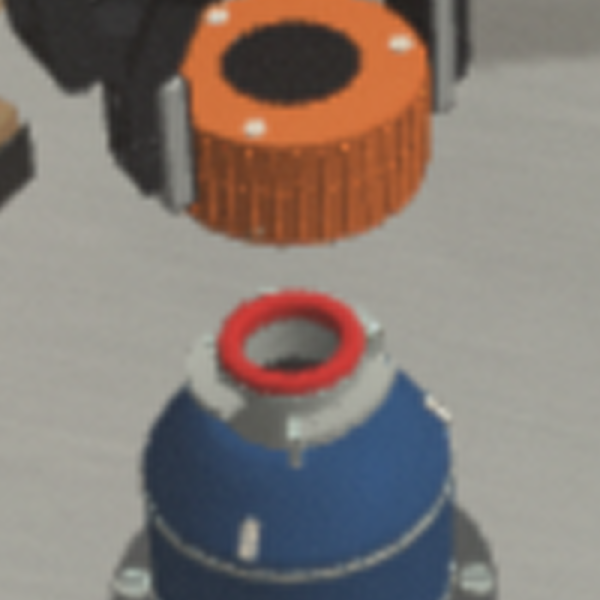

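```bash
python3 - <<'E'
from h import *
g=lambda x,y:((x-2.5)/6+220,(y-2.5)/6+235)
L=onz("side",*g(291,62.5),.1784);print("lid",L)
for y,z in((334,.094),(334,.0955),(334,.097)):print("pot",onz("side",*g(292,y),z)-L+np.array([.5135,.0916,0]))
X=np.array([onz("side",*g(*p),.1784) for p in((217,16),(400,43),(255,128))]);D=X-X.mean(0);print(X.mean(0),np.linalg.norm(D,axis=1),np.degrees(np.arctan2(D[:,1],D[:,0])))
P=np.array([.5158,.0930])
for p in((249,538),(437,407)):
  for z in(.055,.06,.065):
    d=onz("side",*g(*p),z)[:2]-(L[:2]-[.5135,.0916])-P;print(p,z,np.linalg.norm(d),np.degrees(np.arctan2(d[1],d[0])))
E
```

```text
lid [0.51486815 0.09133809 0.1784    ]
pot [ 0.51656503  0.09290288 -0.0844    ]
pot [ 0.5159168   0.09447898 -0.0829    ]
pot [ 0.51526857  0.09605507 -0.0814    ]
[0.51507181 0.09085567 0.1784    ] [0.02648207 0.02647669 0.02673673] [ -27.80118487 -147.15714974   92.53077112]
(249, 538) 0.055 0.03404305629553174 87.67814350092584
(249, 538) 0.06 0.03853689501655848 90.92513196029554
(249, 538) 0.065 0.04312850998653801 93.48759220195402
(437, 407) 0.055 0.03820819331196338 -139.93160950136647
(437, 407) 0.06 0.03657442660111752 -147.7757135023
(437, 407) 0.065 0.035681266264917195 -156.1792145088561
```

Request:
carry_out(
  deltas=[
    [[50, 3, 0.5, 10, 0, 0, 0], [50, 0, 0, 15, 0, 0, 0], [50, 0, 0, 15, 0, 0, 0], [50, 0, 0, 5, 0, 0, 0], [50, 0, 0, 0, 0, 0, 0], [50, 0, 0, 0, 0, 0, 0], [50, 0, 0, 0, 0, 0, 0]],
  ],
)

```text
time_s: 8.4
ee_pos: [0.5168, 0.0946, 0.1058]
ee_rot: [0.0, 0.91, 0.414, 0.0]
ft_force: [-0.6, 0.7, -1.8]
gripper_width: 0.733
```

```bash
python3 -c "
from h import *
st([.516,.0938,.08])"
```

```text
t 8.40 pos [0.5168 0.0946 0.1058] az 48.9 zax [ 0.001  0.    -1.   ] F [-0.59  0.67 -1.76] M [ 0.034 -0.007  0.011] w 0.733 j7 0.39
tool shift mm [-1.1 -0.1 25.8]
```

Request:
carry_out(
  deltas=[
    [[50, -1, 0, 4, 0, 0, 0], [50, 0, 0, 4, 0, 0, 0], [50, 0, 0, 4, 0, 0, 0], [50, 0, 0, 2, 0, 0, 0], [50, 0, 0, 2, 0, 0, 0], [50, 0, 0, 0, 0, 0, 0], [50, 0, 0, 0, 0, 0, 0]],
  ],
)

```text
time_s: 9.1
ee_pos: [0.5157, 0.0937, 0.0893]
ee_rot: [0.0, 0.91, 0.414, -0.0]
ft_force: [-0.2, 0.2, -1.4]
gripper_width: 0.728
```

```bash
python3 -c "
from h import *
st([.516,.0938,.08])"
```

```text
t 9.10 pos [0.5157 0.0937 0.0893] az 48.9 zax [ 0. -0. -1.] F [-0.21  0.2  -1.37] M [ 0.004 -0.031 -0.015] w 0.728 j7 0.37
tool shift mm [0.3 0.2 9.3]
```

Request:
carry_out(
  deltas=[
    [[50, 0, 0, 1.5, 0, 0, 0], [50, 0, 0, 1.5, 0, 0, 0], [50, 0, 0, 1.5, 0, 0, 0], [50, 0, 0, 0, 0, 0, 0], [50, 0, 0, 0, 0, 0, 0]],
  ],
)

```text
time_s: 9.6
ee_pos: [0.5156, 0.0937, 0.0847]
ee_rot: [-0.0, 0.91, 0.414, -0.0]
ft_force: [-0.2, -0.1, -1.5]
gripper_width: 0.728
```

```bash
python3 -c "
from h import *
st([.516,.0938,.08])"
```

```text
t 9.60 pos [0.5156 0.0937 0.0847] az 48.9 zax [-1.e-04 -0.e+00 -1.e+00] F [-0.23 -0.08 -1.53] M [0.025 0.022 0.027] w 0.728 j7 0.37
tool shift mm [0.3 0.2 4.7]
```

Request:
carry_out(
  deltas=[
    [[50, 0, 0, 1, 0, 0, 0], [50, 0, 0, 1, 0, 0, 0], [50, 0, 0, 0, 0, 0, 0], [50, 0, 0, 0, 0, 0, 0]],
  ],
)

```text
time_s: 10.0
ee_pos: [0.5156, 0.0936, 0.0827]
ee_rot: [0.0, 0.91, 0.414, -0.0]
ft_force: [-0.2, -0.6, -0.9]
gripper_width: 0.733
```

Request:
carry_out(
  deltas=[
    [[50, 0, 0, 0.5, 0, 0, 0], [50, 0, 0, 0.5, 0, 0, 0], [50, 0, 0, 0, 0, 0, 0], [50, 0, 0, 0, 0, 0, 0]],
  ],
)

```text
time_s: 10.4
ee_pos: [0.5157, 0.0937, 0.0818]
ee_rot: [0.0, 0.91, 0.414, -0.0]
ft_force: [0.4, 0.6, -1.6]
gripper_width: 0.731
```

Request:
carry_out(
  deltas=[
    [[50, 0, 0, 0.5, 0, 0, 0], [50, 0, 0, 0.5, 0, 0, 0], [50, 0, 0, 0, 0, 0, 0], [50, 0, 0, 0, 0, 0, 0]],
  ],
)

```text
time_s: 10.8
ee_pos: [0.5156, 0.0936, 0.0808]
ee_rot: [0.0, 0.91, 0.414, -0.0]
ft_force: [0.5, -0.2, -2.3]
gripper_width: 0.734
```

Request:
carry_out(
  deltas=[
    [[50, 0, 0, 0.4, 0, 0, 0], [50, 0, 0, 0.4, 0, 0, 0], [50, 0, 0, 0, 0, 0, 0], [50, 0, 0, 0, 0, 0, 0]],
  ],
)

```text
time_s: 11.2
ee_pos: [0.5158, 0.0937, 0.0803]
ee_rot: [0.0, 0.91, 0.414, -0.0]
ft_force: [-2.1, -0.3, 4.0]
gripper_width: 0.733
```

Contact is on the seal with the rim at about 79.5 mm, so the lugs are between the ramps. Start screwing.

Request:
carry_out(
  deltas=[
    [[50, 0, 0, 0, 0, 0, 0], [50, 0, 0, 0, 0, 0, 0.08], [50, 0, 0, 0, 0, 0, 0.08], [50, 0, 0, 0, 0, 0, 0.08], [50, 0, 0, 0, 0, 0, 0.08], [50, 0, 0, 0, 0, 0, 0.08], [50, 0, 0, 0, 0, 0, 0]],
  ],
)

```text
time_s: 11.9
ee_pos: [0.5164, 0.0938, 0.0804]
ee_rot: [0.0, 0.974, 0.224, 0.001]
ft_force: [0.7, 0.6, 3.8]
gripper_width: 0.734
```

```bash
python3 -c "
from h import *
st([.516,.0938,.08])"
```

```text
t 11.90 pos [0.5164 0.0938 0.0804] az 25.9 zax [ 1.7e-03  1.0e-04 -1.0e+00] F [0.73 0.59 3.75] M [-0.021 -0.099 -0.042] w 0.734 j7 -0.01
tool shift mm [-0.4 -0.1  0.4]
```

Request:
carry_out(
  deltas=[
    [[50, 0, 0, 0, 0, 0, 0.05], [50, 0, 0, 0, 0, 0, 0.05], [50, 0, 0, 0, 0, 0, 0]],
  ],
)

```text
time_s: 12.2
ee_pos: [0.5163, 0.0938, 0.0803]
ee_rot: [0.0, 0.984, 0.176, 0.001]
ft_force: [0.3, 0.6, 3.8]
gripper_width: 0.73
```

```bash
python3 -c "
from h import *
st()"
```

```text
t 12.20 pos [0.5163 0.0938 0.0803] az 20.3 zax [ 1.3e-03  2.0e-04 -1.0e+00] F [0.29 0.63 3.84] M [-0.023 -0.026 -0.066] w 0.730 j7 -0.10
```

Request:
carry_out(
  deltas=[
    [[50, 0, 0, 0, 0, 0, 0.05], [50, 0, 0, 0, 0, 0, 0.05], [50, 0, 0, 0, 0, 0, 0]],
  ],
)

```text
time_s: 12.5
ee_pos: [0.5161, 0.0938, 0.0803]
ee_rot: [0.0, 0.992, 0.127, 0.001]
ft_force: [-0.2, -0.9, 4.9]
gripper_width: 0.732
```

```bash
python3 -c "
from h import *
st()"
```

```text
t 12.50 pos [0.5161 0.0938 0.0803] az 14.6 zax [ 1.e-03  1.e-04 -1.e+00] F [-0.17 -0.86  4.92] M [ 0.023 -0.068 -0.055] w 0.732 j7 -0.19
```

Request:
carry_out(
  deltas=[
    [[50, 0, 0, 0, 0, 0, 0.05], [50, 0, 0, 0, 0, 0, 0.05], [50, 0, 0, 0, 0, 0, 0]],
  ],
)

```text
time_s: 12.8
ee_pos: [0.5161, 0.0938, 0.0803]
ee_rot: [0.0, 0.997, 0.077, 0.0]
ft_force: [1.3, 0.3, 5.3]
gripper_width: 0.734
```

```bash
python3 -c "
from h import *
st()"
```

```text
t 12.80 pos [0.5161 0.0938 0.0803] az 8.9 zax [ 9.e-04  0.e+00 -1.e+00] F [1.34 0.31 5.34] M [-0.03  -0.042 -0.042] w 0.734 j7 -0.28
```

Request:
carry_out(
  deltas=[
    [[50, 0, 0, 0, 0, 0, 0.05], [50, 0, 0, 0, 0, 0, 0.05], [50, 0, 0, 0, 0, 0, 0]],
  ],
)

```text
time_s: 13.1
ee_pos: [0.516, 0.0938, 0.0803]
ee_rot: [-0.0, 1.0, 0.028, 0.0]
ft_force: [0.0, 0.2, 5.0]
gripper_width: 0.729
```

```bash
python3 -c "
from h import *
st()"
```

```text
t 13.10 pos [0.516  0.0938 0.0803] az 3.2 zax [ 7.e-04  1.e-04 -1.e+00] F [0.   0.23 5.03] M [ 0.045  0.048 -0.038] w 0.729 j7 -0.38
```

At 0.8 rad turned it is still free. Continuing.

Request:
carry_out(
  deltas=[
    [[50, 0, 0, 0, 0, 0, 0.05], [50, 0, 0, 0, 0, 0, 0.05], [50, 0, 0, 0, 0, 0, 0]],
  ],
)

```text
time_s: 13.4
ee_pos: [0.5156, 0.0943, 0.0802]
ee_rot: [-0.0, 1.0, -0.022, -0.0]
ft_force: [-0.4, 0.6, 5.3]
gripper_width: 0.733
```

```bash
python3 -c "
from h import *
st()"
```

```text
t 13.40 pos [0.5156 0.0943 0.0802] az -2.6 zax [-0.e+00  6.e-04 -1.e+00] F [-0.44  0.59  5.27] M [ 0.179  0.178 -0.158] w 0.733 j7 -0.47
```

Request:
carry_out(
  deltas=[
    [[50, 0, 0, 0, 0, 0, 0.05], [50, 0, 0, 0, 0, 0, 0.05], [50, 0, 0, 0, 0, 0, 0]],
  ],
)

```text
time_s: 13.7
ee_pos: [0.5155, 0.0946, 0.0801]
ee_rot: [-0.001, 0.997, -0.072, -0.0]
ft_force: [-0.3, 2.8, 4.0]
gripper_width: 0.732
```

```bash
python3 -c "
from h import *
st()"
```

```text
t 13.70 pos [0.5155 0.0946 0.0801] az -8.3 zax [-2.0e-04  1.1e-03 -1.0e+00] F [-0.27  2.77  4.  ] M [ 0.498  0.236 -0.207] w 0.732 j7 -0.57
```

Torque has started to climb: 0.16, then 0.21 N m. Small steps from here.

Request:
carry_out(
  deltas=[
    [[50, 0, 0, 0, 0, 0, 0.04], [50, 0, 0, 0, 0, 0, 0]],
  ],
)

```text
time_s: 13.9
ee_pos: [0.5155, 0.0947, 0.08]
ee_rot: [-0.001, 0.996, -0.092, -0.0]
ft_force: [-0.1, 3.3, 4.6]
gripper_width: 0.73
```

```bash
python3 -c "
from h import *
st()
from plant import read_camera
for i in range(3): read_camera('side');print(sensors.observe()['torque'][2])"
```

```text
t 13.90 pos [0.5155 0.0947 0.08  ] az -10.6 zax [-2.0e-04  1.2e-03 -1.0e+00] F [-0.14  3.27  4.6 ] M [ 0.697  0.222 -0.196] w 0.730 j7 -0.60
-0.19190781152556474
-0.19086454642035713
-0.14633442371456792
```

Request:
carry_out(
  deltas=[
    [[50, 0, 0, 0, 0, 0, 0.03], [50, 0, 0, 0, 0, 0, 0.03]],
  ],
)

```text
time_s: 14.25
ee_pos: [0.5154, 0.0947, 0.0799]
ee_rot: [-0.0, 0.992, -0.123, -0.0]
ft_force: [-0.8, 4.4, 5.1]
gripper_width: 0.73
```

```bash
cat > r.py <<'E'
from h import *
st()
from plant import read_camera
v=[]
for i in range(3): read_camera('side');v.append(sensors.observe()['torque'][2].round(3))
print(v);st()
E
python3 r.py
```

```text
t 14.25 pos [0.5154 0.0947 0.0799] az -14.1 zax [-0.e+00  7.e-04 -1.e+00] F [-0.79  4.44  5.13] M [1.05  0.375 0.793] w 0.730 j7 -0.66
[np.float64(-0.136), np.float64(-0.077), np.float64(-0.159)]
t 14.40 pos [0.5154 0.0947 0.0799] az -14.2 zax [-2.0e-04  1.3e-03 -1.0e+00] F [-0.23  6.77  3.94] M [ 1.176  0.35  -0.159] w 0.736 j7 -0.66
```

```bash
cat > r.py <<'E'
from h import *
st();o=sensors.observe();print("tau7",o["tau"][6],"qd7",o["qd"][6])
E
python3 r.py
```

```text
t 14.40 pos [0.5154 0.0947 0.0799] az -14.2 zax [-2.0e-04  1.3e-03 -1.0e+00] F [-0.23  6.77  3.94] M [ 1.176  0.35  -0.159] w 0.736 j7 -0.66
tau7 0.11123138247057796 qd7 0.00060761973124857
```

Request:
carry_out(
  deltas=[
    [[50, 0, 0, 0, 0, 0, 0.01]],
  ],
)

```text
time_s: 14.5
ee_pos: [0.5154, 0.0947, 0.0799]
ee_rot: [-0.001, 0.992, -0.128, -0.0]
ft_force: [-0.3, 5.1, 4.2]
gripper_width: 0.727
```

```bash
python3 r.py
```

```text
t 14.50 pos [0.5154 0.0947 0.0799] az -14.7 zax [-2.0e-04  1.1e-03 -1.0e+00] F [-0.29  5.09  4.23] M [1.133 0.38  0.531] w 0.727 j7 -0.67
tau7 -0.37025894969701767 qd7 -0.09086291649212627
```

Request:
carry_out(
  deltas=[
    [[50, 0, 0, 0, 0, 0, 0]],
  ],
)

```text
time_s: 14.6
ee_pos: [0.5154, 0.0947, 0.0799]
ee_rot: [-0.001, 0.992, -0.128, -0.0]
ft_force: [-0.0, 5.9, 4.1]
gripper_width: 0.731
```

```bash
python3 r.py
```

```text
t 14.60 pos [0.5154 0.0947 0.0799] az -14.7 zax [-2.0e-04  1.1e-03 -1.0e+00] F [-0.05  5.9   4.07] M [1.081 0.329 0.244] w 0.731 j7 -0.67
tau7 -0.28184101916849613 qd7 0.0028056968814723394
```

Torque while creeping is about 0.4–0.5 N m, and 0.24–0.28 N m standing. About 0.25–0.3 rad have been turned past the onset and the lid is drawn down about 0.5 mm, so it is snug. I'll stop turning, relieve the side load and let go.

Request:
carry_out(
  deltas=[
    [[50, 0, -0.8, 0, 0, 0, 0], [50, 0, 0, 0, 0, 0, 0]],
  ],
)

```text
time_s: 14.8
ee_pos: [0.5154, 0.0947, 0.0799]
ee_rot: [0.0, 0.992, -0.128, -0.0]
ft_force: [-2.3, 3.9, 4.7]
gripper_width: 0.734
```

```bash
python3 r.py
```

```text
t 14.80 pos [0.5154 0.0947 0.0799] az -14.7 zax [-9.e-04 -2.e-04 -1.e+00] F [-2.27  3.86  4.72] M [0.801 0.517 0.267] w 0.734 j7 -0.67
tau7 -0.28166089206933975 qd7 0.00037466803898429256
```

Standing torque is 0.27 N m on the wrist sensor and 0.28 from joint 7, which is inside the snug band. Releasing.

Request:
carry_out(
  deltas=[
    [[85, 0, 0, 0, 0, 0, 0], [85, 0, 0, 0, 0, 0, 0], [85, 0, 0, 0, 0, 0, 0], [85, 0, 0, -5, 0, 0, 0], [85, 0, 0, -20, 0, 0, 0], [85, 0, 0, -40, 0, 0, 0], [85, 0, 0, -40, 0, 0, 0], [85, 0, 0, -20, 0, 0, 0], [85, 0, 0, 0, 0, 0, 0]],
  ],
)

```text
time_s: 15.7
ee_pos: [0.518, 0.0947, 0.2088]
ee_rot: [-0.0, 0.992, -0.128, 0.003]
ft_force: [0.4, -0.1, -0.5]
gripper_width: 0.998
```

```bash
python3 - <<'E'
from h import *
from plant import read_camera
st()
q,d=read_camera("side")
cv2.imwrite("pics/c5.png",crop(q[:,:,::-1],265,290,130,100,6))
E
```

```text
t 15.70 pos [0.518  0.0947 0.2088] az -14.8 zax [ 6.8e-03 -7.0e-04 -1.0e+00] F [ 0.42 -0.05 -0.5 ] M [ 0.004 -0.    -0.005] w 0.998 j7 -0.57
```

View pics/c5.png

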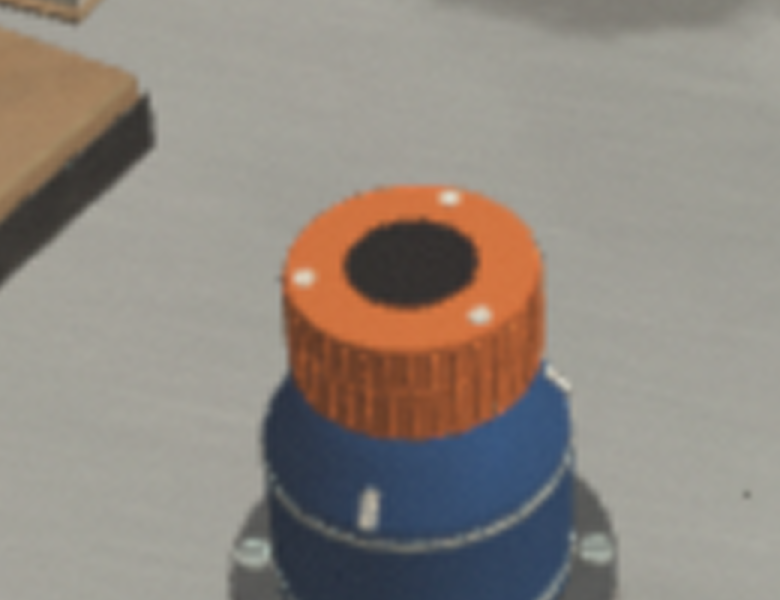

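The lid sits level on the blue pot, dots at crop (450,198), (303,277) and (480,315), with the gripper clear. Checking angle and centre.

```bash
python3 - <<'E'
from h import *
g=lambda x,y:((x-2.5)/6+200,(y-2.5)/6+240)
for z in(.107,.109,.112):
    X=np.array([onz("side",*g(*p),z) for p in((450,198),(303,277),(480,315))]);D=X-X.mean(0);print(z,X.mean(0),np.linalg.norm(D,axis=1),np.degrees(np.arctan2(D[:,1],D[:,0])))
E
```

```text
0.107 [0.51793826 0.09164814 0.107     ] [0.02659357 0.02697366 0.02674557] [-91.74684873  28.35211995 149.00816463]
0.109 [0.51704938 0.09381365 0.109     ] [0.02647732 0.02685575 0.02662865] [-91.74684873  28.35211995 149.00816463]
0.112 [0.51571605 0.09706191 0.112     ] [0.02630294 0.02667888 0.02645328] [-91.74684873  28.35211995 149.00816463]
```

The dots are at -91.7°, against -91° expected from the tool's turn, so the lid neither slipped nor unwound. Handing in.

```bash
python3 -c "
from plant import workorder
print(workorder.sign_off())"
```

```text
the job is handed in; nothing more can be done
None
```

The orange lid is screwed onto the blue pot and let go, and the job is handed in at about 16 s of the 50 s. I squeezed the lid in two directions to centre it, set it on the seal with lugs over gaps, and turned it clockwise about 1.11 rad.

**What the last checks showed**
- **Torque:** after I stopped turning, the standing torque was 0.27 N m on the wrist sensor and 0.28 N m from joint 7, inside the snug band of 0.2 to 0.35 N m.
- **Fit:** before screwing, the rim rested about 79.5 mm up on the seal. After release, the picture shows the lid level.
- **Angle:** the lid's dots are at -91.7°, against about -91° expected from the turn, so it did not slip or unwind.
- **Clearance:** the gripper is well clear above the lid. No commanded path went near the sanding block, wing bolt or sand core, but I did not re-measure where they are.

**What disagreed or is uncertain**
- **Torque while moving:** readings were higher, 0.53 N m creeping and one of 0.79 N m at a faster turn. Joint 7 gave 0.37 N m at the same creep. I took these as depending on speed and stopped there, but the lid may be tighter than the standing torque suggests.
- **Torque before that:** several standing readings had the opposite sign, so they only showed roughly when the torque began to climb.
- **Seal force:** it cannot be measured directly, so the 10 to 50 N is inferred from the torque.
- **Pot position:** the two cameras differed by 2 to 3 mm in y. The lid pulled the tool about 1 mm in y while tightening.

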